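Clamp a hairpin heater in the test jig

ROBOT

A 6-joint arm with a two-finger parallel gripper is mounted at the origin on the work surface. World frame = base frame: x ahead of the robot, y to its left, z up, the work surface at z = 0. Lengths are in mm, angles in rad, forces in N, time in s.
With the tool pointing down it reaches from about 300 to 1000 mm from the base axis. Payload 5.1 kg.
Tool frame: the origin (TCP) lies at the very end of the fingers, on their centre line; the grasp point (between the pads) lies behind it (robot.tcp_to_grasp is the z of the grasp point in the tool frame, in mm); z points along the fingers, y is the direction in which the jaws open and shut (so a half turn about z gives the same grasp; the last joint's range is limited). The gripper opens to 95 mm and grips with 3 to 60 N. Pads are 20 mm wide; open, the fingers measure 119 mm over their backs; the gripper's body (75 mm by 180 mm) begins 59 mm behind the grasp point.
Start: joints at [1.161, 0.124, 1.65, -0, 1.367, -0.083], TCP at [208.68, 615.579, 214.656] pointing down, gripper open.
Joint ranges: [-2.61, 2.61], [-1.02, 2.33], [0.03, 2.71], [-1.35, 4.49], [0.32, 2.68], [-2.91, 2.91]. Speed limits (rad/s): [2.57, 2.57, 3.14, 3.14, 3.14, 3.14].

INTERFACE

Orientations are given as a unit quaternion [w, x, y, z].
In Python, from rig import robot, optics, spotter gives the robot as it stands. The module is installed in compiled form; this text tells all that it offers.
- The arm moves only by the shell command python3 -m creep 'ROWS'. ROWS is JSON, one flat list of numbers, 5 for each row, row after row: the finger opening in mm, from 0 to 95.1, then the shift along the tool's x, y, z in mm, then the turn about the tool's z in degrees. A call has exactly 5 rows; each row is the pose to reach, as a shift and turn from the pose measured when the call began, along the tool's axes at that moment; what a row does not reach only later rows make up. A row lasts 1/12 s, in which the tool goes at most 41.7 mm and 7.16 degrees, less where a joint would pass 70% of its speed; a pose out of reach is approached as far as the arm can. A call with a gripper value outside its range is refused whole. The fingers move at their own pace and stop on an object; the grip force is fixed at half the most. Time passes only in rows, so rows that repeat a pose let the fingers close, or fill a call up. It gives the time, the measured TCP pose, the force and the opening at its end, in the units of the state.
- robot.state(): the state, without advancing time (a new reading comes with each control period).
- optics.snapshot(name): name is "scene" or "top" or "wrist"; returns (picture, depth): 420x560x3 uint8, red, green, blue; 420x560 float32, mm along the optical axis (not along the pixel's ray), 0 where there is no reading.
- optics.calibration(name): a dict with "intrinsics" (3x3 intrinsics, pixels), "R" (3x3) and "t" (3): a world point X has camera coordinates R X + t. Camera axes: x right, y down, z forward; pixel columns grow to the right and rows downward; lengths in mm; the calibration is good to about 2 mm. A picture is of the moment at which its call begins: read the wrist's pose just before it. calibration takes no time and is no camera call; for the wrist camera it gives the pose at the moment of the call.
- robot.job_done(): hands the job in, once; it reports no verdict.
Trained networks look in the newest picture that a camera, given by its name, has taken for a name from the list of things; names that differ only in an ending like _2 or _b are one class to them, and where a whole thing is asked for, a point or a joint stands for the part that bears it (a point fixed in the world has none). Each returns a list of dicts, best first, with "score" (0 to 1); they miss things now and then, are a little off and sometimes report something else, mostly with a low value. They report only what shows in the picture. A call takes as long as a camera call. They do not tell look-alikes from the thing itself.
- spotter.masks_of(camera, label): "mask" (420x560 bool, what is visible of it).
- spotter.spot_point(camera, label): "xyz" ([x, y, z] in mm, in world coordinates, good to about 4 mm: a listed point, or the origin of a listed thing).
The state is a dict: "clock": time; "joints": joint angles; "qvel": joint speeds; "joint_efforts": joint torques, N m; "position": TCP position; "ee_rot": TCP orientation; "force": force on the tool from outside, world axes, zero at the start; "ft_torque": the same for the moment, N m; "finger_gap": finger opening in mm.
Only numpy, scipy, OpenCV 4.12 (cv2) and the standard library are available. Lean on these libraries where they do the work, as an engineer would, in place of code of your own. Each camera call takes 0.05 s, during which the arm holds its last target. There are 200 camera calls.

TASK

Get the hairpin heater ready for its resistance test: swing the jig's clamp lever up until it stands upright or further back, slide the heater gently along the bed until both leg ends are fully home against the brass contacts, then swing the lever back down and press it firmly so that it clamps the heater. Leave the other things on the counter where they are.

Things in the scene. Friction and masses are not known exactly. Their poses are not given: they have to be found in the camera images.
- test_jig: Test jig screwed to the counter: brown board 330 x 150 x 12 mm with a socket block at one end. Origin on the counter under the block; x is the way a heater slides in, y across, z up. Board from x = -260 to +70 mm, its top (the bed) 12 mm up. Block: x = -18 to 50 mm, 92 mm wide, 56 mm high. Low aluminium guide strips (10 mm high, 76 mm apart) on the bed from x = -102 to -18 mm.
- contact_a (a point): Middle of the face of the brass contact plate that closes the far end of the block's +y channel (jig x = 34, y = 25 mm, 18 mm above the counter). Axes as the jig. Each channel, 18 mm wide, takes one heater leg; it lies between a white ceramic tongue in the middle (12 mm high, rounded nose at jig x = -20 mm) and a steel cheek.
- contact_b (a point): The same for the -y channel (jig x = 34, y = -25 mm, 18 mm above the counter).
- lever_axis (a point): Middle of the clamp lever's hinge shaft on the block: jig x = 12, y = 0 mm, 41.4 mm above the counter; the shaft lies along jig y. Axes as the jig. Two round cams turn with the shaft, one over each channel: down (joint below 0.30) they close the channels to a heater, and with a heater home they press on its legs.
- clamp_lever (a joint): Clamp lever angle, rad: a stirrup of two steel arms, 109 mm apart, and a black crossbar grip. 0 = fully down: arms point to jig -x, 22 degrees above level. Grows as the grip swings up and over towards jig +x: upright 1.19, back stop 1.6. Friction 0.14 N m, 0.22 kg: stays where left. Its cams meet a seated heater at 0.30; pressed on down below 0.27 (5 to 10 N) it clamps and stays.
- lever_grip (a point): Middle of the lever's crossbar grip, 115 mm from lever_axis: a round bar 18 mm in diameter, 103 mm long, along jig y, free between the two arms (100 mm), which are outside the cheeks. Turns with the lever; with the lever down it is about 84 mm above the counter.
- heater: Hairpin heater: U of 12 mm steel tube, 175 mm long and 62 mm wide over all, legs 50 mm apart between centres, brass sleeves at the leg ends, about 0.26 kg; loose, lying flat on the bed with its leg ends towards the block. Origin in the middle of its length, on its underside; x points to the leg ends, z up.
- heater_end_a (a point): Rounded end of the heater's +y leg, on the tube's axis (6 mm above its underside). Fully home it touches contact_a.
- heater_end_b (a point): Rounded end of the heater's -y leg, likewise. Fully home it touches contact_b.
- heater_bend (a point): Outermost point of the heater's U-bend, on its outer face, at mid-height of the tube (6 mm above its underside), 175 mm behind the leg ends.
- meter: Bystander: yellow hand meter 150 x 76 x 38 mm, loose. Origin under its middle.
- plug_heater: Bystander: brass screw-plug heater lying on its side, 195 mm long, 60 mm flange, loose.
- screwdriver: Bystander: screwdriver 180 mm long, loose.
- bush_a: Bystander: brass bush, 34 mm across, 32 mm high, loose.
- bush_b: Bystander: another such brass bush, loose.
- ring_element: Bystander: ring-shaped heater, 142 mm across with two short legs, loose, flat on the counter.
- spray_can: Bystander: upright spray can, 52 mm across, 170 mm high, loose.
- carton: Bystander: cardboard carton 150 x 110 x 70 mm, loose, heavy.
Not all that is in view belongs to the job. Of the things that look like the heater, the middle-sized one is meant.

How it is judged (in metres and radians):
On the way, in this order (a step that is already met when the one before it is completed fails the run):
1. the clamp lever is swung up to about upright or further back (value of joint clamp_lever above 1 rad), for 0.2 s.
2. with the lever still up, both leg ends of the heater are home against the contacts (within 4 mm) (x of heater_end_a in the frame of contact_a above -0.004 m and x of heater_end_b in the frame of contact_b above -0.004 m and distance between heater_end_a and contact_a below 0.007 m and distance between heater_end_b and contact_b below 0.007 m and value of joint clamp_lever above 0.7 rad), for 0.2 s.
At the end, for the whole second after the job is handed in: Both leg ends of the heater are home, within 4 mm of the contact plates along the jig and 7 mm in all, the heater lies flat (within 0.06 rad) and still, and the clamp lever is pressed down on it (joint below 0.27) and stays (x of heater_end_a in the frame of contact_a above -0.004 m and x of heater_end_b in the frame of contact_b above -0.004 m and distance between heater_end_a and contact_a below 0.007 m and distance between heater_end_b and contact_b below 0.007 m and value of joint clamp_lever below 0.27 rad and linear speed of heater below 0.01 m/s and velocity of joint clamp_lever below 0.05 rad/s and angle between heater's own z axis and vertical below 0.06 rad); the robot touches nothing.
It fails at once if a bystander is moved by more than 25 mm (distance of any of meter, plug_heater, screwdriver, bush_a, bush_b, ring_element, spray_can, carton from where it was at the start of the episode above 0.025 m).
It fails at once if the heater is knocked along (faster than 0.3 m/s) instead of being slid (linear speed of heater above 0.3 m/s).
It also fails if it takes over 61 s, if anything falls off the work surface, if the arm or the gripper's body presses on something with over 40 N, if the wrist force passes 120 N, or if a joint passes its speed limit or range.

## Working session

There is one attempt and no reset: what is moved stays moved. The work goes in short steps, Python scripts to look and compute and a shell command to move; the robot and the scene stay as the last step left them, time stands still between calls to the robot, and variables do not carry over. Pictures are saved under pics/ and viewed, about 8 in all and at most 12, crops included, and the job is handed in when it is done.

```bash
mkdir -p pics; cat > h.py <<'E'
from rig import robot, optics, spotter
import numpy as np, cv2
def save(name,fn,crop=None,scale=1):
    im,d=optics.snapshot(name)
    o=im if crop is None else im[crop[1]:crop[3],crop[0]:crop[2]]
    o=cv2.resize(o,None,fx=scale,fy=scale,interpolation=cv2.INTER_CUBIC)
    cv2.imwrite('pics/'+fn,o[:,:,::-1]); return im,d
def px(name,X):
    c=optics.calibration(name); p=np.array(c['R'])@np.array(X)+np.array(c['t']).ravel(); p=np.array(c['intrinsics'])@p; return p[:2]/p[2]
def world(name,u,v,d):
    c=optics.calibration(name); p=np.linalg.solve(np.array(c['intrinsics']),[u,v,1])*d
    return np.array(c['R']).T@(p-np.array(c['t']).ravel())
def raz(name,u,v,z):
    c=optics.calibration(name);R=np.array(c['R']);o=-R.T@np.array(c['t']).ravel()
    r=R.T@np.linalg.solve(np.array(c['intrinsics']),[u,v,1]); return o+r*(z-o[2])/r[2]
E
python3 - <<'E'
from h import *
a,_=save('scene','s1.png'); b,_=save('top','t1.png')
for l in ['test_jig','contact_a','lever_axis','lever_grip','heater','heater_end_a','heater_bend','meter','carton','spray_can']:
    for r in spotter.spot_point('top',l)[:5]: print(l,round(r['score'],2),np.round(r['xyz']),np.round(px('top',r['xyz'])))
s=robot.state();print(s,robot.tcp_to_grasp)
E
```

```text
test_jig 0.82 [582. 112.  -1.] [242. 206.]
test_jig 0.18 [561. -77.  19.] [296. 211.]
contact_a 0.9 [567. 152.  19.] [230. 210.]
contact_a 0.8 [616. 142.  19.] [233. 196.]
lever_axis 0.67 [591. 126.  40.] [237. 203.]
lever_axis 0.4 [610. 102.  18.] [244. 197.]
lever_axis 0.37 [657. 458.   2.] [143. 186.]
lever_grip 0.95 [571.  24.  97.] [267. 207.]
heater 0.87 [570.  16.  13.] [269. 209.]
heater 0.75 [307. 238.  -0.] [206. 285.]
heater_end_a 0.91 [439. 267.  11.] [197. 247.]
heater_end_a 0.72 [ 561. -275.    6.] [352. 210.]
heater_end_a 0.67 [558. 105.  17.] [244. 212.]
heater_end_a 0.59 [ 545. -310.    3.] [362. 215.]
heater_end_a 0.54 [611.  99.  19.] [245. 197.]
heater_bend 0.64 [561. -78.  24.] [296. 211.]
heater_bend 0.59 [181. 242.  10.] [205. 322.]
heater_bend 0.54 [ 438. -238.    0.] [342. 246.]
meter 0.75 [723. -71.   3.] [293. 165.]
carton 0.97 [ 484. -483.    1.] [411. 231.]
spray_can 0.94 [657. 458.   3.] [143. 186.]
{'clock': 0.6, 'joints': array([ 1.16139241e+00,  1.23761582e-01,  1.65026765e+00,  2.15249783e-05,
        1.36749593e+00, -8.26071018e-02]), 'qvel': array([-0.00079189, -0.0001322 , -0.00059527, -0.00051402,  0.00161746,
        0.00136252]), 'joint_efforts': array([-2.69057182e-04, -4.17275548e+01, -3.60007596e+01,  7.74646481e-02,
        4.29319823e-02,  9.54770087e-06]), 'position': array([208.68516301, 615.59471626, 214.70024415]), 'ee_rot': array([-2.00588920e-06,  1.62674424e-01,  9.86679801e-01,  3.52948620e-05]), 'force': array([-0.15389737, -0.1714925 ,  0.24773129]), 'ft_torque': array([ 0.00558026, -0.05949848,  0.04365922]), 'finger_gap': 95.08447328288278} -18.8
```

View pics/t1.png

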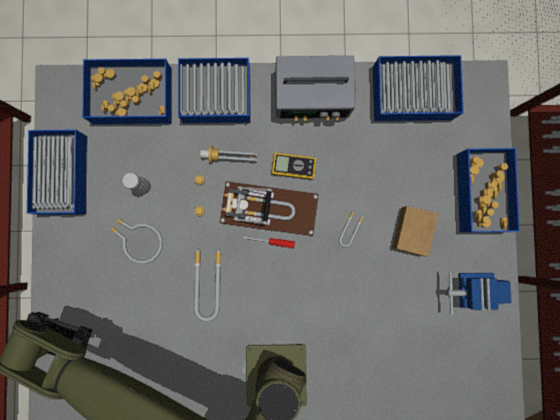

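View pics/s1.png

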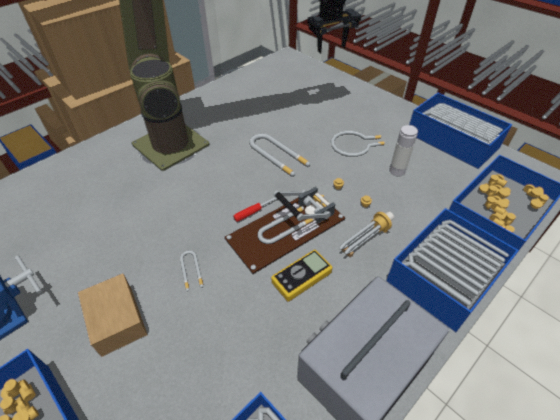

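```bash
python3 - <<'E'
from h import *
im,d=save('top','t2.png',(190,150,370,270),4)
for l in ['test_jig','heater']:
  for r in spotter.masks_of('top',l)[:4]:
    m=r['mask']; v,u=np.nonzero(m)
    P=np.array([world('top',a,b,d[b,a]) for a,b in zip(u,v) if d[b,a]>0])
    if l=='test_jig':P=P[P[:,2]<25]
    rc=cv2.minAreaRect(P[:,:2].astype(np.float32))
    print(l,round(r['score'],2),len(u),u.mean(),v.mean(),rc,cv2.boxPoints(rc).round().tolist())
E
```

```text
Traceback (most recent call last):
  File "h.py", line 11, in world
    c=optics.calibration(name); p=np.linalg.solve(np.array(c['intrinsics']),[u,v,1])*d
ValueError: time passes only in moves, steps and waits
```

View pics/t2.png

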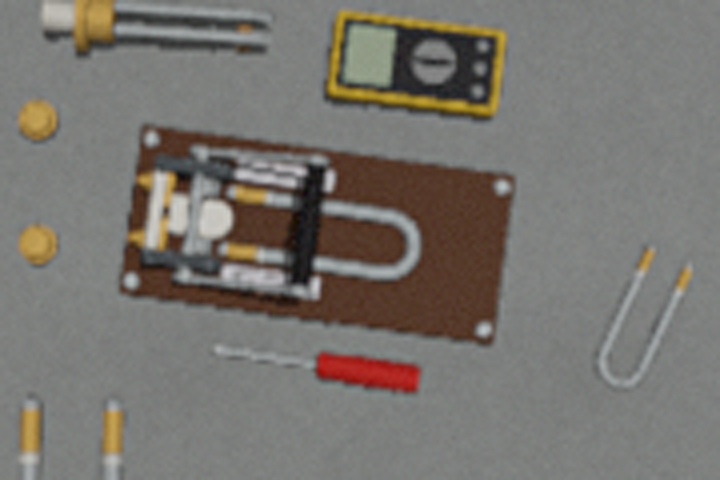

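The candidates are the large U at px (206,285), the one on the jig bed at (280,208) and the small U at (352,228). The jig one is the middle-sized one and lies with its leg ends facing the block, so that is the heater. Next I get the jig pose from the board corners in the crop: (141,126), (514,176), (492,344) and (121,292).

```bash
cat >> h.py <<'E'
def jig(o,phi):
    e=np.array([np.cos(phi),np.sin(phi)]); n=np.array([-e[1],e[0]])
    toW=lambda x,y: np.array(o)+x*e+y*n
    toJ=lambda p: np.array([(np.array(p[:2])-o)@e,(np.array(p[:2])-o)@n])
    return toW,toJ
def toolaxes():
    from scipy.spatial.transform import Rotation as Ro
    s=robot.state();w,x,y,z=s['ee_rot'];return s,Ro.from_quat([x,y,z,w]).as_matrix()
E
python3 - <<'E'
from h import *
C=[raz('top',190+u/4-.4,150+v/4-.4,12)[:2] for u,v in [(141,126),(514,176),(492,344),(121,292)]]
print(np.round(C)); C=np.array(C)
e=(C[0]+C[3]-C[1]-C[2])/2; print(np.hypot(*e), np.hypot(*(C[0]-C[3])))
phi=np.arctan2(e[1],e[0]); ctr=C.mean(0); o=ctr+95*e/np.hypot(*e); print('phi',np.degrees(phi),phi,'o',o)
W,J=jig(o,phi)
print('grip spot',J([571,24]),'meter',J([723,-71]))
for z in (84,):
  print('grip px->',J(raz('top',190+307/4,150+225/4,z)))
print('bend',J(raz('top',190+418/4,150+242/4,18)))
s,R=toolaxes(); print(R.round(3))
t=np.array([*W(-95,0),260]); dl=R.T@(t-s['position']); print('target',t,'tool shift',dl)
yaw=np.degrees(np.arctan2(R[1,1],R[0,1])); print('tool y dir',yaw)
c=optics.calibration('wrist'); print(np.round(c['intrinsics']), 'cam in tool', R.T@(-np.array(c['R']).T@np.array(c['t']).ravel()-s['position']), (np.array(c['R'])@R).round(2))
E
```

```text
[[ 669.  170.]
 [ 621. -157.]
 [ 474. -135.]
 [ 524.  188.]]
328.1919845153499 146.54463097543672
phi 81.42116080612976 1.4210673368627247 o [585.93578122 110.60276688]
grip spot [-87.86178824   1.85012424] meter [-159.12502029 -162.62039517]
grip px-> [-87.60225912  -0.64313095]
bend [-184.70469434   -3.68192957]
[[-0.947  0.321  0.   ]
 [ 0.321  0.947  0.   ]
 [-0.     0.    -1.   ]]
target [571.76461601  16.6656705  260.        ] tool shift [-536.11353267 -450.66392982  -45.32603833]
tool y dir 71.27365725439705
[[331.   0. 276.]
 [  0. 331. 212.]
 [  0.   0.   1.]] cam in tool [  72.45728913   -2.76683121 -169.54273712] [[ 0.    1.   -0.  ]
 [-0.97  0.   -0.26]
 [-0.26  0.    0.97]]
```

```bash
python3 -m creep '[60,-40,-34,-20,0, 60,-80,-67,-30,0, 60,-112,-94,-40,0, 60,-144,-121,-50,0, 60,-176,-148,-50,0]'; python3 -m creep '[60,-32,-27,0,0, 60,-64,-54,0,0, 60,-96,-81,0,0, 60,-128,-108,0,0, 60,-160,-135,0,0]'
```

```text
clock: 1.12
position: [314.3, 441.8, 263.9]
ee_rot: [0.001, 0.162, 0.987, 0.001]
force: [1.0, 0.3, 0.7]
finger_gap: 67.1
clock: 1.53
position: [422.0, 262.9, 264.1]
ee_rot: [0.001, 0.162, 0.987, 0.002]
force: [0.9, 1.1, 0.8]
finger_gap: 60.2
```

```bash
python3 -m creep '[60,-32,-27,0,0, 60,-64,-54,-10,0, 60,-96,-81,-15,0, 60,-128,-108,-20,0, 60,-160,-135,-20,0]'; python3 -m creep '[60,-32,-27,0,-5, 60,-60,-50,0,-10, 60,-61,-50,0,-10, 60,-61,-50,0,-10, 60,-61,-50,0,-10]'
python3 - <<'E'
from h import *
s,R=toolaxes(); print(s['position'],np.degrees(np.arctan2(R[1,1],R[0,1])))
im,d=save('wrist','w1.png')
np.save('w1.npy',d); np.save('w1rgb.npy',im)
for l in ['test_jig','contact_a','lever_axis','lever_grip','heater','heater_end_a','heater_bend']:
    for r in spotter.spot_point('wrist',l)[:2]: print(l,round(r['score'],2),np.round(r['xyz']),np.round(px('wrist',r['xyz'])))
E
```

```text
clock: 1.95
position: [529.2, 85.7, 285.7]
ee_rot: [0.003, 0.162, 0.987, 0.002]
force: [0.8, 1.3, 0.4]
finger_gap: 60.0
clock: 2.37
position: [570.8, 18.9, 285.6]
ee_rot: [0.003, 0.076, 0.997, 0.002]
force: [-0.4, 0.2, 0.4]
finger_gap: 60.2
[570.82338372  18.92513952 285.57072583] 81.27498854537146
test_jig 0.92 [586. 113.   0.] [345. 178.]
contact_a 0.69 [617. 145.  18.] [373. 199.]
contact_a 0.58 [565. 150.  17.] [374. 160.]
lever_axis 0.67 [588. 128.  41.] [363. 183.]
lever_grip 0.8 [575.  27.  98.] [284. 194.]
lever_grip 0.39 [619. 143.  18.] [372. 201.]
heater 0.94 [ 493. -268.   -2.] [ 59. 152.]
heater_end_a 0.96 [559. 103.  22.] [339. 162.]
heater_end_a 0.92 [438. 268.   7.] [460.  43.]
heater_bend 0.89 [ 436. -235.    9.] [ 65. 105.]
heater_bend 0.61 [554. -74.  12.] [207. 177.]
```

View pics/w1.png

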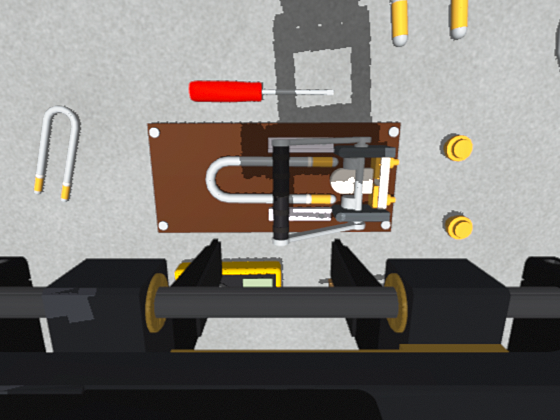

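Wrist view: the board corners are about (148,123), (400,123), (393,232) and (157,233). The grip bar runs from (281,143) to (281,240), and the heater bend is at (208,180).

```bash
python3 - <<'E'
from h import *
C=np.array([raz('wrist',u,v,12)[:2] for u,v in [(400,123),(148,123),(157,233),(393,232)]])
e=(C[0]+C[3]-C[1]-C[2])/2; print(C.round(),np.hypot(*e), np.hypot(*(C[0]-C[3])), np.hypot(*(C[1]-C[2])))
phi=np.arctan2(e[1],e[0]); o=C.mean(0)+95*e/np.hypot(*e); print('phi',np.degrees(phi),'o',o)
d=np.load('w1.npy')
W,J=jig(o,phi)
for v in (150,165,190,215,235):
  r=d[v,272:292]; k=272+np.argmin(np.where(r>0,r,9e9)); p=world('wrist',k,v,d[v,k]); print(v,k,p.round(1),J(p).round(1))
for n,u,v,z in [('bend',207,179,18),('enda',336,199,18),('endb',336,160,18),('legA',240,200,18),('legB',240,161,18)]:
  print(n,J(raz('wrist',u,v,z)).round(1), d[v,u])
for n,p in [('grip',[575,27]),('axis',[588,128]),('cA',[565,150]),('cB',[617,145])]: print(n,J(p).round(1))
E
```

```text
[[ 523.  188.]
 [ 474. -134.]
 [ 622. -159.]
 [ 671.  170.]] 329.24373926456855 148.71942358980118 149.71000728128104
phi 81.50443033904129 o [586.49594282 110.08501729]
150 280 [525.8  28.7 108.5] [-89.4  48. ]
165 284 [541.8  30.6 108.2] [-85.2  32.5]
190 276 [566.8  18.4 108.2] [-93.6   5.9]
215 283 [595.3  21.8 108.5] [-86.  -21.7]
235 281 [617.6  16.3 108.9] [-88.2 -44.6]
bend [-185.1    2.8] 435.90915
enda [-12. -25.] 454.8182
endb [-14.4  27.6] 431.66864
legA [-142.  -26.] 442.30463
legB [-140.4   26.5] 429.18585
grip [-83.9  -0.9]
axis [17.9  1.2]
cA [36.3 27.2]
cB [ 39. -25.]
```

```bash
python3 -m creep '[60,-2,5,41,0, 60,-2,5,82,0, 60,-2,5,122,0, 60,-2,5,160,0, 60,-2,5,190,0]'; python3 -m creep '[60,0,0,14,0, 10,0,0,15,0, 10,0,0,15,0, 10,0,0,15,0, 10,0,0,15,0]'
```

```text
clock: 3.18
position: [573.1, 25.2, 92.7]
ee_rot: [0.002, 0.075, 0.997, 0.002]
force: [0.3, 0.6, -0.3]
finger_gap: 59.8
clock: 3.6
position: [575.0, 25.2, 80.3]
ee_rot: [0.004, 0.075, 0.997, 0.002]
force: [0.3, 0.1, 0.1]
finger_gap: 38.9
```

```bash
python3 -m creep '[10,0,0,0,0, 10,0,0,0,0, 10,0,0,0,0, 10,0,0,0,0, 10,0,0,0,0]'
python3 - <<'E'
import numpy as np
t0=np.radians(30.2)
for t in np.radians(np.arange(35,102,5)): print(round(np.degrees(t)-22), np.round([115*(np.cos(t0)-np.cos(t)), -115*(np.sin(t)-np.sin(t0))],0))
E
```

```text
clock: 4.02
position: [575.9, 24.0, 81.5]
ee_rot: [0.005, 0.075, 0.997, 0.001]
force: [1.0, -5.5, 2.6]
finger_gap: 16.8
13 [ 5. -8.]
18 [ 11. -16.]
23 [ 18. -23.]
28 [ 25. -30.]
33 [ 33. -36.]
38 [ 42. -42.]
43 [ 51. -46.]
48 [ 60. -50.]
53 [ 70. -53.]
58 [ 79. -55.]
63 [ 89. -57.]
68 [ 99. -57.]
73 [109. -57.]
78 [119. -55.]
```

```bash
python3 -m creep '[10,0,5,-8,0, 10,0,11,-16,0, 10,0,18,-23,0, 10,0,25,-30,0, 10,0,33,-36,0]'; python3 -m creep '[10,0,9,-6,0, 10,0,18,-10,0, 10,0,27,-14,0, 10,0,37,-17,0, 10,0,46,-19,0]'
```

```text
clock: 4.43
position: [580.4, 53.7, 119.1]
ee_rot: [0.005, 0.074, 0.997, -0.003]
force: [-3.7, -12.6, 8.3]
finger_gap: 17.0
clock: 4.85
position: [588.2, 98.3, 140.7]
ee_rot: [0.006, 0.074, 0.997, -0.005]
force: [-0.6, -5.9, 5.2]
finger_gap: 17.3
```

```bash
python3 -m creep '[10,0,9,-1,0, 10,0,18,-1,0, 10,0,27,0,0, 10,0,36,1,0, 10,0,36,1,0]'; python3 -m creep '[60,0,0,0,0, 60,0,0,0,0, 60,0,0,0,0, 60,0,0,0,0, 60,0,0,0,0]'
```

```text
clock: 5.27
position: [594.0, 135.7, 141.1]
ee_rot: [0.007, 0.074, 0.997, -0.004]
force: [-0.5, 0.9, 6.4]
finger_gap: 17.2
clock: 5.68
position: [593.7, 135.7, 140.6]
ee_rot: [0.006, 0.074, 0.997, -0.004]
force: [0.0, -0.2, -0.4]
finger_gap: 44.8
```

```bash
python3 -m creep '[60,0,0,-25,0, 60,0,0,-50,0, 60,4,-30,-60,0, 60,4,-70,-60,0, 60,4,-110,-60,0]'; python3 -m creep '[30,0,-40,0,7, 30,0,-80,0,14, 30,0,-120,0,21, 30,0,-135,0,28, 30,0,-135,0,35]'
python3 - <<'E'
from h import *
W,J=jig([586.4,110.8],np.radians(81.5))
s,R=toolaxes(); print(s['position'],J(s['position']),np.degrees(np.arctan2(R[1,1],R[0,1])),s['joints'].round(2))
im,d=save('wrist','w2.png')
for l in ['lever_grip','heater_end_a','heater_bend','heater']:
    for r in spotter.spot_point('wrist',l)[:2]: print(l,round(r['score'],2),np.round(r['xyz']),J(r['xyz']).round(1))
E
```

```text
clock: 6.1
position: [573.1, 27.5, 202.7]
ee_rot: [0.008, 0.073, 0.997, -0.004]
force: [1.1, -0.2, -0.7]
finger_gap: 59.9
clock: 6.52
position: [552.7, -109.6, 203.4]
ee_rot: [0.008, 0.374, 0.927, -0.001]
force: [0.2, -0.2, 0.1]
finger_gap: 33.4
[ 552.71713081 -109.63481259  203.39484571] [-222.99217155    0.73055211] 46.04127246328571 [-0.29 -0.07  1.87 -0.    1.33 -1.09]
heater_end_a 0.72 [610.  96.  19.] [-11.4 -25.1]
heater_end_a 0.67 [560. 104.  17.] [-10.4  25. ]
heater_bend 0.93 [554. -73.  13.] [-186.8    4.3]
heater_bend 0.6 [ 436. -239.    8.] [-368.    96.6]
heater 0.65 [ 492. -270.   -2.] [-390.1   36.9]
```

View pics/w2.png

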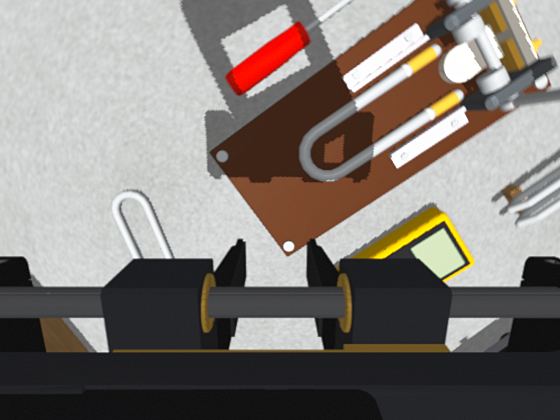

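```bash
python3 -m creep '[30,0,0,20,7, 30,0,0,40,14, 30,0,0,60,21, 30,0,0,80,28, 30,0,0,100,35]'; python3 -m creep '[30,0,0,20,7, 30,0,0,40,14, 30,0,0,55,19.5, 30,0,0,65,19.5, 30,0,0,70,19.5]'
python3 - <<'E'
from h import *
W,J=jig([586.4,110.8],np.radians(81.5))
s,R=toolaxes(); print(s['position'],J(s['position']),np.degrees(np.arctan2(R[1,0],R[0,0])),s['force'],s['finger_gap'])
E
```

```text
clock: 7.18
position: [555.1, -105.4, 102.5]
ee_rot: [0.008, 0.631, 0.776, 0.002]
force: [-0.1, -0.1, -0.1]
finger_gap: 29.8
clock: 7.6
position: [555.2, -104.9, 30.7]
ee_rot: [0.007, 0.752, 0.659, 0.002]
force: [-0.6, -0.0, -0.6]
finger_gap: 30.0
[ 555.23309458 -104.93821007   30.68856366] [-217.97527403   -1.06357391] 82.49825411067182 [-0.6350699  -0.04179474 -0.58764467] 30.023482775775655
```

```bash
python3 -m creep '[30,0,-2,8,-1, 30,0,-2,15,-1, 30,3,-2,15,-1, 30,6,-2,15,-1, 30,10,-2,15,-1]'; python3 -m creep '[30,5,0,0,0, 30,10,0,0,0, 30,15,0,0,0, 30,20,0,0,0, 30,25,0,0,0]'
```

```text
clock: 8.02
position: [555.4, -94.8, 16.3]
ee_rot: [0.007, 0.746, 0.666, 0.003]
force: [0.2, 0.4, -0.4]
finger_gap: 29.9
clock: 8.43
position: [558.7, -69.8, 16.7]
ee_rot: [0.008, 0.746, 0.666, 0.003]
force: [0.1, -2.3, 1.2]
finger_gap: 29.9
```

```bash
python3 -m creep '[30,5,0,0,0, 30,10,0,0,0, 30,14,0,0,0, 30,18,0,0,0, 30,22,0,0,0]'; python3 -m creep '[30,3,0,0,0, 30,6,0,0,0, 30,8,0,0,0, 30,9,0,0,0, 30,9,0,0,0]'
python3 - <<'E'
from h import *
W,J=jig([586.4,110.8],np.radians(81.5))
s,R=toolaxes(); print(s['position'],J(s['position']),s['force'])
im,d=save('wrist','w3.png')
for l in ['heater_end_a','heater_bend','contact_a']:
    for r in spotter.spot_point('wrist',l)[:2]: print(l,round(r['score'],2),np.round(r['xyz']),J(r['xyz']).round(1))
E
```

```text
clock: 8.85
position: [561.3, -47.7, 16.7]
ee_rot: [0.008, 0.746, 0.666, 0.003]
force: [-0.5, -2.3, 1.0]
finger_gap: 30.3
clock: 9.27
position: [562.4, -38.5, 16.6]
ee_rot: [0.008, 0.746, 0.666, 0.003]
force: [0.7, -0.6, 2.3]
finger_gap: 30.0
[562.35287678 -38.54038655  16.62509186] [-151.25440246    1.70907174] [ 0.6974557  -0.60663844  2.26228295]
heater_bend 0.82 [557. -34.  14.] [-147.5    8. ]
```

Sliding freely. I keep going in small steps until the force shows contact.

```bash
python3 -m creep '[30,2,0,0,0, 30,4,0,0,0, 30,5,0,0,0, 30,6,0,0,0, 30,6,0,0,0]'
```

```text
clock: 9.88
position: [563.0, -33.1, 16.6]
ee_rot: [0.008, 0.746, 0.666, 0.002]
force: [-0.3, -4.2, 0.7]
finger_gap: 30.0
```

```bash
python3 -m creep '[30,1,0,0,0, 30,2,0,0,0, 30,2.5,0,0,0, 30,3,0,0,0, 30,3,0,0,0]'
```

```text
clock: 10.3
position: [563.1, -32.6, 16.7]
ee_rot: [0.01, 0.745, 0.667, 0.0]
force: [-1.6, -12.2, 2.0]
finger_gap: 29.7
```

```bash
python3 -m creep '[30,2,0,0,0, 30,4,0,0,0, 30,5,0,0,0, 30,5,0,0,0, 30,5,0,0,0]'; python3 -m creep '[30,-5,0,0,0, 30,-12,0,0,0, 30,-20,0,-10,0, 30,-20,0,-50,0, 30,-20,0,-90,0]'; python3 -m creep '[60,0,0,-40,-7, 60,0,0,-80,-14, 60,0,0,-110,-21, 60,0,0,-120,-28, 60,20,0,-120,-35]'
python3 - <<'E'
from h import *
W,J=jig([586.4,110.8],np.radians(81.5))
s,R=toolaxes(); print(s['position'],J(s['position']),np.degrees(np.arctan2(R[1,0],R[0,0])),s['force'])
print(R.round(3))
E
```

```text
clock: 10.72
position: [563.2, -32.2, 16.8]
ee_rot: [0.013, 0.745, 0.667, -0.003]
force: [-3.7, -19.6, 2.6]
finger_gap: 30.1
clock: 11.13
position: [557.4, -49.6, 105.9]
ee_rot: [0.01, 0.745, 0.667, -0.004]
force: [0.9, -0.2, 0.7]
finger_gap: 30.0
clock: 11.55
position: [561.1, -28.9, 231.8]
ee_rot: [0.012, 0.508, 0.861, -0.005]
force: [0.3, 0.1, -0.1]
finger_gap: 57.2
[561.0660334  -28.8919211  231.75904089] [-141.90212464    4.40791425] 118.88201882615829 [ 0.33772823  0.12030165 -0.13629959]
[[-0.483  0.876  0.016]
 [ 0.875  0.483 -0.022]
 [-0.027  0.003 -1.   ]]
```

```bash
python3 -m creep '[60,16,12,0,-7, 60,32,24,0,-14, 60,48,36,0,-21, 60,64,48,0,-28, 60,79,61,0,-35]'; python3 -m creep '[60,0,0,0,-7, 60,0,0,0,-14, 60,0,0,0,-17.5, 60,0,0,0,-17.5, 60,0,0,0,-17.5]'
python3 - <<'E'
from h import *
W,J=jig([586.4,110.8],np.radians(81.5))
s,R=toolaxes(); print(s['position'],J(s['position']),np.degrees(np.arctan2(R[1,1],R[0,1])))
im,d=save('wrist','w4.png',(230,20,510,230),2.8)
np.save('w4.npy',d)
for l in ['lever_grip','heater_end_a','heater_bend','contact_a']:
    for r in spotter.spot_point('wrist',l)[:2]: print(l,round(r['score'],2),np.round(r['xyz']),J(r['xyz']).round(1))
for nm,xy in [('bend home',(-141,0)),('cA',(34,25)),('cB',(34,-25))]: print(nm,px('wrist',[*W(*xy),18]).round(1))
E
```

```text
clock: 11.97
position: [576.0, 71.1, 230.5]
ee_rot: [0.01, 0.223, 0.975, -0.008]
force: [1.1, 0.0, -0.9]
finger_gap: 59.9
clock: 12.38
position: [575.8, 71.4, 230.9]
ee_rot: [0.009, 0.073, 0.997, -0.009]
force: [0.1, -1.0, -0.2]
finger_gap: 59.8
[575.83146662  71.43904338 230.9118259 ] [-40.49073919   4.63452735] 81.66590171682296
lever_grip 0.71 [592. 136. 155.] [25.3 -1.5]
heater_end_a 0.95 [611. 139.  20.] [ 31.8 -20.4]
heater_end_a 0.91 [ 555. -276.    4.] [-387.4  -25.9]
heater_bend 0.67 [564. -27.  13.] [-139.3    1.6]
contact_a 0.62 [567. 152.  15.] [37.7 25.7]
contact_a 0.6 [615. 144.  21.] [ 36.7 -23.5]
bend home [196.1 188. ]
cA [346.6 167.8]
cB [344.  209.7]
```

View pics/w4.png

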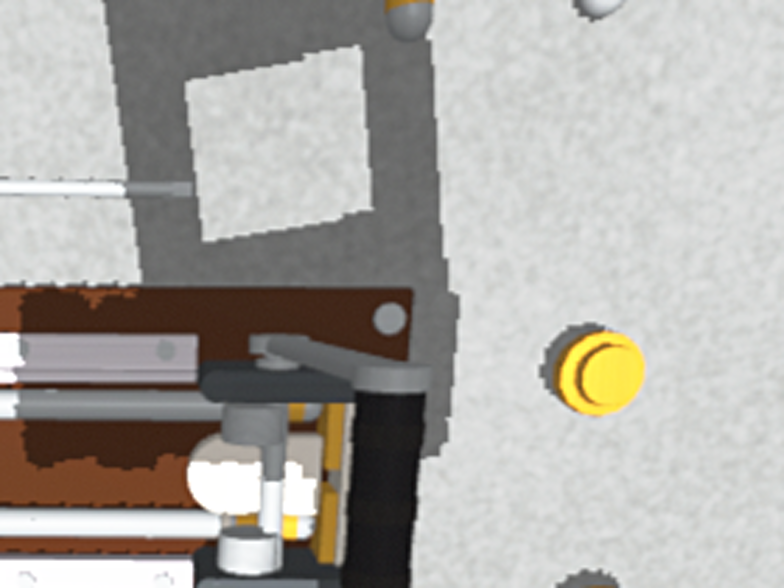

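Both leg ends sit at the brass plates: the ends are at crop x≈318 and the plates at ≈322. The bend is at its home position (about -140), and 20 N of push gave no further travel. The lever is standing at about 1.3 rad. Now I grasp the grip again and swing it down.

```bash
python3 -m creep '[60,-4,30,0,0, 60,-4,66,0,0, 60,-4,66,30,0, 60,-4,66,65,0, 60,-4,66,85,0]'; python3 -m creep '[60,0,0,9,0, 10,0,0,9,0, 10,0,0,9,0, 10,0,0,9,0, 10,0,0,9,0]';  python3 -m creep '[10,0,0,0,0, 10,0,0,0,0, 10,0,0,0,0, 10,0,0,0,0, 10,0,0,0,0]'
python3 - <<'E'
from h import *
W,J=jig([586.4,110.8],np.radians(81.5))
s,R=toolaxes(); print(J(s['position']))
x0,z0=J(s['position'])[0]-12,s['position'][2]-22.6
r=115;t0=np.arctan2(z0,-x0);print(np.degrees(t0),np.hypot(x0,z0))
for t in np.arange(np.degrees(t0),30,-5):
  a=np.radians(t);print(round(t-22),np.round([-r*np.cos(a)-x0, z0-r*np.sin(a)],0))
E
```

```text
clock: 13.05
position: [589.4, 134.5, 141.3]
ee_rot: [0.007, 0.072, 0.997, -0.01]
force: [-0.4, -0.3, -0.9]
finger_gap: 59.8
clock: 13.47
position: [591.0, 134.4, 134.8]
ee_rot: [0.009, 0.072, 0.997, -0.009]
force: [0.5, -0.8, 0.5]
finger_gap: 38.6
clock: 13.88
position: [591.8, 134.7, 136.1]
ee_rot: [0.01, 0.072, 0.997, -0.009]
force: [-0.6, 1.0, 4.7]
finger_gap: 17.4
[24.42541894 -1.76513395]
96.24851593188845 114.16106478837732
74 [ 0. -1.]
69 [-10.  -1.]
64 [-20.  -1.]
59 [-30.  -0.]
54 [-40.   2.]
49 [-49.   5.]
44 [-59.   8.]
39 [-68.  13.]
34 [-76.  18.]
29 [-84.  24.]
24 [-92.  30.]
19 [-99.  38.]
14 [-105.   45.]
9 [-111.   54.]
```

```bash
python3 -m creep '[10,0,-10,-1,0, 10,0,-20,-1,0, 10,0,-30,0,0, 10,0,-40,2,0, 10,0,-49,5,0]'; python3 -m creep '[10,0,-10,3,0, 10,0,-19,8,0, 10,0,-27,13,0, 10,0,-35,19,0, 10,0,-43,25,0]'
```

```text
clock: 14.3
position: [584.1, 85.1, 131.8]
ee_rot: [0.009, 0.072, 0.997, -0.009]
force: [-2.7, 2.6, 4.1]
finger_gap: 17.3
clock: 14.72
position: [577.3, 41.5, 106.0]
ee_rot: [0.008, 0.073, 0.997, -0.008]
force: [-0.8, 7.8, -3.2]
finger_gap: 17.1
```

```bash
python3 -m creep '[10,0,-4,4,0, 10,0,-7,8,0, 10,0,-10,12,0, 10,0,-13,16,0, 10,0,-15,20,0]'; python3 -m creep '[10,0,-2,4,0, 10,0,-4,8,0, 10,0,-5,11,0, 10,0,-5,12,0, 10,0,-5,12,0]'
python3 - <<'E'
from h import *
W,J=jig([586.4,110.8],np.radians(81.5))
for l in [0]:
  s,R=toolaxes(); p=s['position'];print(J(p),p[2]); a=np.degrees(np.arctan2(p[2]+18.8-41.4,12-J(p)[0])); print('joint est',np.radians(a-22),s['force'])
E
```

```text
clock: 15.13
position: [574.9, 26.6, 86.5]
ee_rot: [0.007, 0.073, 0.997, -0.008]
force: [-5.1, 5.0, 7.9]
finger_gap: 17.2
clock: 15.55
position: [574.2, 21.4, 76.6]
ee_rot: [0.007, 0.072, 0.997, -0.008]
force: [-8.1, 4.2, 13.5]
finger_gap: 17.1
[-90.25204567  -1.12416932] 76.62807523052508
joint est 0.10212162596691444 [-8.10521022  4.24930217 13.53511881]
```

```bash
python3 -m creep '[10,0,-1,3,0, 10,0,-1,5,0, 10,0,-1,5,0, 60,0,0,3,0, 60,0,0,0,0]'; python3 -m creep '[60,0,0,0,0, 60,0,0,0,0, 60,0,0,-40,0, 60,0,0,-80,0, 60,0,0,-120,0]';  python3 -m creep '[60,0,0,-40,0, 60,0,0,-80,0, 60,0,0,-80,0, 60,0,0,-80,0, 60,0,0,-80,0]'
python3 - <<'E'
from h import *
W,J=jig([586.4,110.8],np.radians(81.5))
s,R=toolaxes(); print(s['position'],J(s['position']))
im,d=save('wrist','w5.png',(140,60,460,270),2.5)
for l in ['lever_grip','heater_end_a','heater_bend']:
    for r in spotter.spot_point('wrist',l)[:2]: print(l,round(r['score'],2),np.round(r['xyz']),J(r['xyz']).round(1))
u,v=px('wrist',[*W(-92,0),95]).astype(int)
for vv in (v-25,v-10,v,v+10,v+25):
  r=d[vv,u-15:u+15]; k=u-15+np.argmin(np.where(r>0,r,9e9)); p=world('wrist',k,vv,d[vv,k]); print(p.round(1),J(p).round(1))
E
```

```text
clock: 15.97
position: [574.5, 20.4, 76.8]
ee_rot: [0.007, 0.072, 0.997, -0.01]
force: [0.3, 0.3, -0.3]
finger_gap: 25.6
clock: 16.38
position: [571.9, 22.3, 196.5]
ee_rot: [0.006, 0.072, 0.997, -0.01]
force: [1.3, 0.0, 0.7]
finger_gap: 57.2
clock: 16.8
position: [570.9, 23.7, 275.7]
ee_rot: [0.005, 0.072, 0.997, -0.01]
force: [-0.4, -0.3, -0.5]
finger_gap: 60.4
[570.90772383  23.68209633 275.66349443] [-88.45089293   2.44526085]
lever_grip 0.58 [574.  23.  94.] [-88.4  -0.9]
heater_end_a 0.97 [612. 144.  16.] [ 36.7 -19.9]
heater_end_a 0.93 [439. 198.   9.] [ 64.2 158.5]
heater_bend 0.85 [562. -28.  16.] [-140.8    4.1]
heater_bend 0.74 [ 436. -238.    6.] [-366.8   97.5]
[545.1  26.9 101.1] [-89.1  28.5]
[559.8  19.5 101.8] [-94.2  12.8]
[570.2  18.  102.3] [-94.2   2.3]
[581.1  17.5 102.2] [-93.   -8.6]
[597.7  15.1 101.7] [-93.  -25.4]
```

View pics/w5.png

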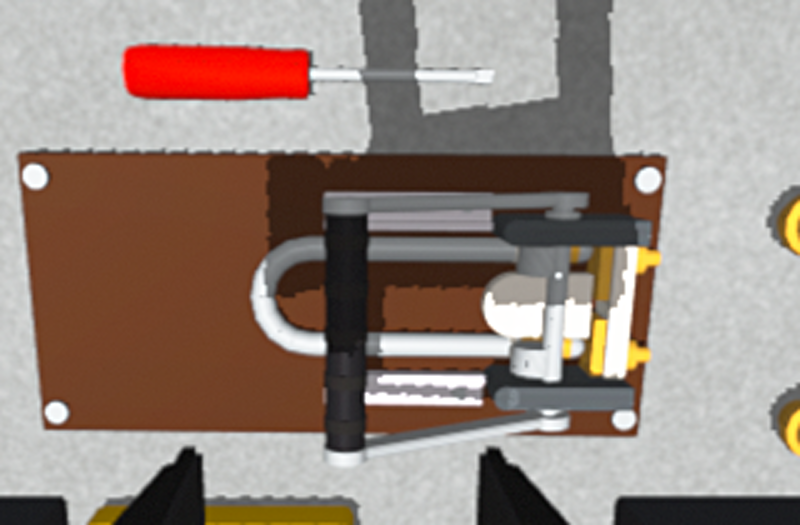

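```bash
python3 - <<'E'
from h import *
W,J=jig([586.4,110.8],np.radians(81.5))
f=lambda u,v,z:J(raz('wrist',140+u/2.5,60+v/2.5,z)).round(1)
print('bend',f(251,296,18),'endB',f(584,347,18),'corner BL',f(42,430,12),'BR',f(637,436,12),'TL',f(20,153,12),'TR',f(667,157,12))
print(robot.state()['force'])
E
```

```text
bend [-142.     5.2] endB [ 32.  -20.3] corner BL [-260.5  -71.5] BR [ 66.6 -71.2] TL [-258.2   76.3] TR [66.9 75.9]
[ 0.49187413  0.14975114 -0.44138159]
```

```bash
python3 -c "
from rig import robot
print(robot.job_done(), robot.state()['clock'])"
```

```text
the job is handed in; nothing more can be done
the job is handed in; nothing more can be done
```

The heater is clamped in the jig and I handed the job in at about 17 s of the 61 s allowed. No verdict was reported.

**What I did:**
- I gripped the lever's crossbar and swung it up to about 1.3 rad.
- I slid the heater in slowly with two fingers on its bend. The force rose to about 20 N with no further travel.
- I gripped the lever again, swung it down and pressed it, then let go and backed off about 200 mm above it.

**Last checks:**
- **Lever:** by depth the crossbar's top is at about 102 mm, which puts the joint near 0.08 rad, under the 0.27 limit. It stayed there after release.
- **Heater, along the jig:** the bend measured x ≈ -141 to -142 mm (home is -141) and the -y leg end x ≈ 32 mm. The board corners near the block read about 3 mm short in that same view, so I take the end as touching the contact.
- **Bystanders:** I did not measure them again. I noticed no contact with any of them, and the screwdriver looked undisturbed in the last picture.

**What disagreed or was not settled:**
- The -y leg end and the bend read 4–5 mm towards +y. About 2 mm of that is a bias in that view, and the channel allows about 3 mm each way.
- In the same picture the network put a heater end at x ≈ 37 mm, past the contact plate at 34 mm, which is within its stated error.
- I did not measure the +y leg end separately in the last view because a cam hides it. In the view taken before the lever came down it was at the contact.

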